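# Turn the recipe card over on its ring stand

## Task

On the class cooking table, turn the red-tabbed recipe leaf over the ring spine of its stand until it lies flat on the other half, with the blue card showing. Push it over and press it down with the fingertips only, never pinching the leaf between the fingers. Leave the spice jar, the measuring cup and the red bowl where they are.

Things in the scene. Friction and masses are not known exactly. Their poses are not given: they have to be found in the camera images.
- stand: Low wooden plinth fixed to the table, 180 (x) x 240 (y) x 36 mm high; origin at the centre of its underside. Its x axis runs along the ring spine, which crosses the middle of the top. The leaf starts on its -y half and must end on its +y half.
- spine (a point): Middle of the hinge line of the leaf, 42 mm above the table over the stand's origin; the hinge line runs along the stand's x axis.
- leaf (a joint): Angle of the leaf about the spine: 0 flat on the stand's -y half, 1.57 upright, 3.14 flat on the +y half (end stops at 0 and 3.14). Starts partly raised, leaning to -y. The rings are stiff: the leaf stays at whatever angle it is left at; about 2 N at its tab turns it.
- leaf_tab (a point): Middle of the red tab's outer edge, in the leaf's mid-plane, 160 mm from the hinge line. The leaf is a rigid white plate, 160 mm along the spine, 7 mm thick with its cards, from 12 to 140 mm from the hinge line; the tab, 50 mm wide, 7 mm thick (3 at its rim), in the middle of its free edge, reaches on to 160 mm, overhanging the plinth by 40 mm.
- spice_mid (a point): Bystander: loose amber spice jar with orange label and black cap, 48 mm diameter, 105 mm tall; the point is its centre half-way up. It stands beyond the stand's +x end.
- measure_mid (a point): Bystander: loose green measuring cup, 64 mm diameter, 60 mm tall; the point is on its axis half-way up. It stands beyond the stand's +x end.
- bowl_mid (a point): Bystander: loose red mixing bowl, 156 mm diameter, 85 mm tall; the point is on its axis half-way up. It stands off the stand's +y side.
- card_start (a point): Centre of the yellow card with a bowl picture, 142 x 108 mm, fixed on the leaf's face that looks up at the start; 77 mm from the hinge line, on the card's surface.
- card_next (a point): Centre of the blue card with a pie picture, 142 x 108 mm, fixed on the leaf's other face, which looks down at the start and up when the leaf is turned; 77 mm from the hinge line, on the card's surface.

How it is judged:
By the outcome, as a careful person would: the job done as asked, in the order asked, and still so for the second after the job is handed in, with the robot touching nothing.
It also fails if it takes over 48 s, if anything falls off the work surface, if the arm or the gripper's body presses on something with over 40 N, if the wrist force passes 120 N, or if a joint passes its speed limit or range.

## Robot

A 7-joint arm with a two-finger parallel gripper is mounted at the origin on the work surface. World frame = base frame: x ahead of the robot, y to its left, z up, the work surface at z = 0. Lengths are in m, angles in rad, forces in N, time in s.
With the tool pointing down it reaches from about 0.425 to 0.925 m from the base axis. Payload 6.8 kg.
Tool frame: the origin (TCP) lies midway between the tips of the shut fingers; the grasp point (between the pads) lies 19 mm behind it; y points along the fingers, z is the direction in which the jaws open and shut, and the axes are right-handed (so a half turn about y gives the same grasp; the last joint's range is limited). The gripper opens to 85 mm and grips with 20 to 120 N. Pads are 22 mm wide; open, the fingers measure 114 mm over their backs; the gripper's body (76 mm by 85 mm) begins 54 mm behind the grasp point. The pads swing forward as they close: fully open they stand 13 mm farther back than shut.
Start: joints at [1.1, 0.477, 0.022, 1.555, -0.011, 1.109, -0.083], TCP at [0.24, -0.631, 0.231] pointing down, gripper open.
Joint ranges: [-2.96, 2.96], [-0.34, 2.1], [-1.41, 1.46], [0.24, 2.44], [-1.37, 4.51], [0.17, 1.92], [-2.96, 2.96]. Speed limits (rad/s): [2.39, 2.39, 3.14, 3.14, 3.14, 3.14, 3.14].

## Interface

Orientations are given as a unit quaternion [w, x, y, z].
In Python, from station import bot gives the robot as it stands. The module is installed in compiled form; this text tells all that it offers.
- The arm moves only by the shell command python3 -m crank 'ROWS' [FORCE]. ROWS is JSON, a list of rows, each an object with "linear": the shift along the tool's x, y, z in m, a list of three; "dr": the turn, a rotation vector about the tool's x, y, z in degrees, a list of three; "hand": the gripper command: -1 is shut, 1 is fully open, values between are in proportion. A call has 1 to 10 rows; each row is the pose to reach, as a shift and turn from the pose commanded when the call began, along the tool's axes at that moment; what a row does not reach only later rows make up. A row lasts 1/12 s, in which the tool goes at most 41.7 mm and 7.16 degrees, less where a joint would pass 70% of its speed; a pose out of reach is approached as far as the arm can. A call with a gripper value outside its range is refused whole. The fingers move at their own pace and stop on an object; FORCE is the grip in N (left out, the last holds). Time passes only in rows, so rows that repeat a pose let the fingers close. It gives the time, the measured TCP pose, the force and the opening at its end, in the units of the state.
- bot.get_obs(): the state, without advancing time (a new reading comes with each control period).
- bot.read_camera(name): name is "side" or "top" or "wrist"; returns the picture (384x512x3 uint8, blue, green, red); there is no depth.
- bot.camera_params(name): a dict with "K" (3x3 intrinsics, pixels), "R" (3x3) and "t" (3): a world point X has camera coordinates R X + t; the wrist camera has in their place "hand_eye" (4x4, takes a point from camera to tool coordinates, whose origin is the TCP and whose axes are the tool frame's). Camera axes: x right, y down, z forward; pixel columns grow to the right and rows downward; lengths in m; the calibration is good to about 2 mm. The wrist camera is an equidistant fisheye: a pixel r from the principal point sees the ray r / f radians off the axis. A picture is of the moment at which its call begins: read the wrist's pose just before it. camera_params takes no time and is no camera call.
- bot.hand_in(): hands the job in, once; it reports no verdict.
Trained networks look in the newest picture that a camera, given by its name, has taken for a name from the list of things; names that differ only in an ending like _2 or _b are one class to them, and where a whole thing is asked for, a point or a joint stands for the part that bears it (a point fixed in the world has none). Each returns a list of dicts, best first, with "score" (0 to 1); they miss things now and then, are a little off and sometimes report something else, mostly with a low value. They report only what shows in the picture. A call takes as long as a camera call.
- bot.search_frame(camera, target): "extent" ([left, top, right, bottom] in pixels, round what is visible of it).
- bot.cut_out(camera, target): "pixels" (384x512 bool, what is visible of it) and "extent" ([left, top, right, bottom] in pixels, round what is visible of it).
- bot.place_of(camera, target): "xy" ([column, row] in pixels: a listed point, or the origin of a listed thing).
The state is a dict: "t": time; "q": joint angles; "joint_vel": joint speeds; "joint_torque": joint torques, N m; "eef_pos": TCP position; "tool_rot": TCP orientation; "contact_force": force on the tool from outside, world axes, zero at the start; "torque": the same for the moment, N m; "gripper_width": opening from 0.0 (shut) to 1.0 (fully open).
Only numpy, scipy, OpenCV 4.12 (cv2) and the standard library are available. Lean on these libraries where they do the work, as an engineer would, in place of code of your own. Each camera call takes 0.05 s, during which the arm holds its last target. There are 200 camera calls.

## Working session

There is one attempt and no reset: what is moved stays moved. The work goes in short steps, Python scripts to look and compute and a shell command to move; the robot and the scene stay as the last step left them, time stands still between calls to the robot, and variables do not carry over. Pictures are saved under pics/ and viewed, about 8 in all and at most 12, crops included, and the job is handed in when it is done.

```bash
mkdir -p pics; cat > h.py <<'E'
import numpy as np, cv2
from station import bot
from scipy.spatial.transform import Rotation as Ro
def tri(uv):  # dict cam->pixel
    A=[];b=[]
    for c,(u,v) in uv.items():
        p=bot.camera_params(c);P=np.array(p['K'])@np.c_[np.array(p['R']),np.array(p['t'])]
        for k,w in ((0,u),(1,v)):
            r=w*P[2]-P[k];A.append(r[:3]);b.append(-r[3])
    A=np.array(A);b=np.array(b);x=np.linalg.lstsq(A,b,rcond=None)[0]
    return x,np.abs(A@x-b).max()
def proj(c,X):
    p=bot.camera_params(c);q=np.array(p['K'])@(np.array(p['R'])@np.array(X)+np.array(p['t']));return q[:2]/q[2]
def rot(o): q=o['tool_rot'];return Ro.from_quat([q[1],q[2],q[3],q[0]]).as_matrix()
E
python3 - <<'E'
from h import *
o=bot.get_obs();print(o['t'],o['eef_pos'],np.round(rot(o),3).tolist(),o['contact_force'])
ims={c:bot.read_camera(c) for c in('side','top')}
for n in 'stand spine leaf_tab card_start card_next spice_mid measure_mid bowl_mid'.split():
    uv={}
    for c in ims:
        r=bot.place_of(c,n)
        if r: uv[c]=r[0]['xy'];print(n,c,np.round(r[0]['xy']),round(r[0]['score'],2))
    if len(uv)==2: x,e=tri(uv);print('   ',np.round(x,3),round(e,4))
cv2.imwrite('pics/a.png',cv2.resize(np.vstack([ims['side'],ims['top']]),None,fx=.78,fy=.78))
E
```

```text
0.0 [ 0.23931645 -0.63049702  0.23030651] [[-0.935, -0.001, 0.355], [-0.355, 0.002, -0.935], [0.0, -1.0, -0.002]] [ 0.36532103 -1.0886723  -0.86638231]
stand side [245. 245.] 0.78
stand top [172. 166.] 0.7
    [ 0.746  0.388 -0.504] 10.8363
spine side [246. 234.] 0.96
spine top [302. 216.] 0.92
    [0.582 0.001 0.038] 2.3526
leaf_tab side [250. 148.] 0.71
leaf_tab top [368. 242.] 0.65
    [ 0.542 -0.076  0.35 ] 4.5227
card_start side [243. 248.] 0.74
card_start top [331. 231.] 0.62
    [ 0.549 -0.06   0.074] 1.5122
card_next side [246. 250.] 0.69
card_next top [330. 231.] 0.95
    [ 0.552 -0.061  0.066] 0.1749
spice_mid side [302. 197.] 0.68
spice_mid top [279. 147.] 0.72
    [0.743 0.054 0.051] 1.0788
measure_mid side [307. 248.] 0.64
measure_mid top [338. 169.] 0.58
    [ 0.694 -0.084  0.033] 1.0835
bowl_mid side [248. 144.] 0.94
```

View pics/a.png

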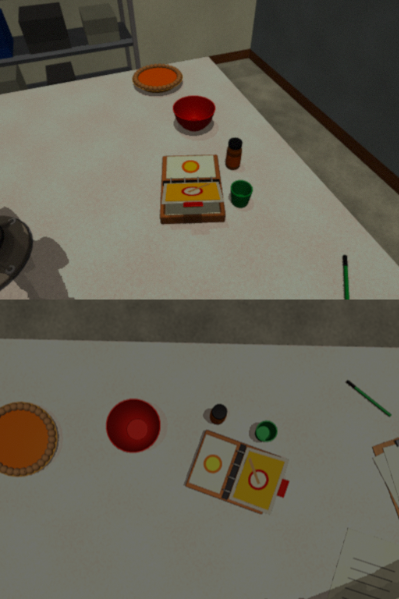

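The composite shows the stand with its spine at side (246,234) / top (302,216). The red tab is at about side (247,261) / top (362,242), so the network's side hit at row 148 was the bowl. The bowl sits at top (172,162). The spice jar and cup are beyond the stand's +x end.

```bash
python3 - <<'E'
from h import *
ims={c:bot.read_camera(c) for c in('side','top')}
for c in ims:
    hsv=cv2.cvtColor(ims[c],cv2.COLOR_BGR2HSV)
    m=((hsv[...,0]<6)|(hsv[...,0]>174))&(hsv[...,1]>170)&(hsv[...,2]>60)
    n,l,s,ce=cv2.connectedComponentsWithStats(m.astype(np.uint8))
    print(c,[(s[i].tolist(),ce[i].round(1).tolist()) for i in range(1,n) if s[i][4]>40])
    i0={'side':(247,261),'top':(362,242)}[c]; 
    k=min(range(1,n),key=lambda i:np.hypot(*(ce[i]-i0)))
    print(' tab box',cv2.boxPoints(cv2.minAreaRect(np.argwhere(l==k)[:,::-1].astype(np.float32))).round(1).tolist())
    r=bot.cut_out(c,'stand')
    for q in r[:1]:
        print(c,'stand',q['extent'],q['score'])
print('bowl',tri({'side':(248,144),'top':(172,162)}))
W=[cv2.resize(ims['side'][170:310,180:340],None,fx=3.5,fy=3.5,interpolation=2),cv2.resize(ims['top'][150:290,220:380],None,fx=3.5,fy=3.5,interpolation=2)]
cv2.imwrite('pics/b.png',cv2.resize(np.vstack(W),None,fx=.61,fy=.61))
E
```

```text
side [([222, 123, 54, 33, 1387], [248.4, 138.9]), ([235, 259, 25, 6, 146], [247.2, 261.6])]
 tab box [[235.0, 259.0], [259.0, 259.0], [259.0, 264.0], [235.0, 264.0]]
side stand [203.3, 195.4, 286.7, 286.3] 0.57
top [([136, 128, 69, 68, 352], [169.5, 160.9]), ([140, 133, 61, 59, 2739], [170.0, 162.1]), ([319, 219, 25, 25, 125], [331.4, 231.4]), ([355, 230, 15, 23, 190], [362.3, 241.4])]
 tab box [[354.8999938964844, 250.3000030517578], [361.70001220703125, 229.89999389648438], [369.79998779296875, 232.60000610351562], [363.0, 253.0]]
top stand [239.9, 167.9, 373.6, 278.4] 0.81
bowl (array([0.69882746, 0.29569322, 0.06230134]), np.float64(1.0207020650022116))
```

View pics/b.png

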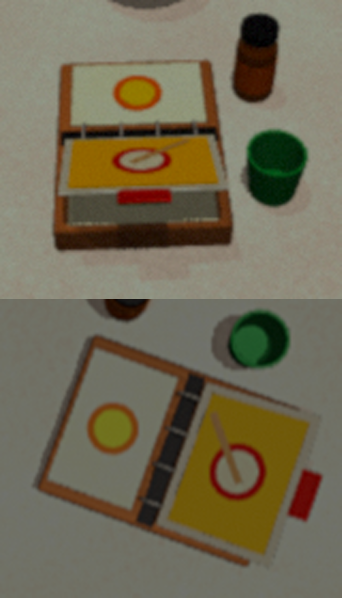

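The crops show the plinth's top corners clearly. The leaf is raised, with the tab overhanging toward -y. I'll fit a model of the stand pose and leaf angle to these points.

```bash
cat >> h.py <<'E'
def model(p,X):  # stand frame -> world
    return np.array([p[0],p[1],0])+Ro.from_euler('z',p[2]).as_matrix()@np.array(X)
def leaf(th,r,x=0,n=0): # n: offset along normal of start face (up at 0)
    return np.array([x,-r*np.cos(th)+n*np.sin(th),.042+r*np.sin(th)+n*np.cos(th)])
E
python3 - <<'E'
from h import *
from scipy.optimize import least_squares
h=.036
obs=[('top',(265,168.3),lambda p:(.09,.12,h)),('top',(237.8,238),lambda p:(-.09,.12,h)),('top',(335.2,273.2),lambda p:(-.09,-.12,h)),
('side',(209.5,199.5),lambda p:(-.09,.12,h)),('side',(278.8,198.1),lambda p:(.09,.12,h)),('side',(205.8,279.6),lambda p:(-.09,-.12,h)),('side',(287.3,279.1),lambda p:(.09,-.12,h)),
('top',(302,216),lambda p:(0,0,.042)),('side',(246,234),lambda p:(0,0,.042)),
('top',(362.3,241.4),lambda p:leaf(p[3],.150,n=.002)),('side',(247.2,261.6),lambda p:leaf(p[3],.151,n=0))]
f=lambda p:np.concatenate([proj(c,model(p,g(p)))-uv for c,uv,g in obs])
for y0 in(-.35,.35):
    s=least_squares(f,[.58,0,y0,.4],loss='soft_l1');print(s.x.round(4),s.cost);print(f(s.x).reshape(-1,2).round(1).tolist())
p=s.x
for n,uv in dict(bowl=((248,144),(172,162)),).items(): pass
for th in(p[3],):print('tab',model(p,leaf(th,.16)))
for X in([.743,.054,.05],[.694,-.084,.03],[.699,.296,.05]): print('in stand frame',Ro.from_euler('z',-p[2]).apply(np.array(X)-[p[0],p[1],0]).round(3))
E
```

```text
[ 0.5762  0.002  -0.3454  0.4828] 13.766832914210394
[[0.4, -3.3], [-0.3, 0.3], [1.2, 2.8], [-0.2, 0.2], [1.5, 0.2], [-1.3, -0.1], [2.8, -1.8], [-1.1, 4.0], [-0.0, -0.7], [0.6, 0.0], [0.3, -0.1]]
[ 0.5762  0.002  -0.3454  0.4828] 13.766832914210637
[[0.4, -3.3], [-0.3, 0.3], [1.2, 2.8], [-0.2, 0.2], [1.5, 0.2], [-1.3, -0.1], [2.8, -1.8], [-1.1, 4.0], [-0.0, -0.7], [0.6, 0.0], [0.3, -0.1]]
tab [ 0.52817621 -0.13130374  0.11628712]
in stand frame [0.139 0.105 0.05 ]
in stand frame [ 0.14  -0.041  0.03 ]
in stand frame [0.016 0.318 0.05 ]
```

```bash
cat >> h.py <<'E'
P=np.array([.5762,.002,-.3454])
def tgt(y,z,phi,x=0):  # tool pose: TCP in stand frame, tilt phi deg (fingers toward +y)
    f=np.radians(phi);S=Ro.from_euler('z',P[2]).as_matrix()
    xt=np.array([-1,0,0]);yt=np.array([0,np.sin(f),-np.cos(f)])
    return model(P,(x,y,z)),S@np.c_[xt,yt,np.cross(xt,yt)]
def rows(wps):
    o=bot.get_obs();p0=np.array(o['eef_pos']);R0=rot(o)
    q=Ro.from_euler('z',-P[2]).apply(p0-[P[0],P[1],0]);d=Ro.from_euler('z',-P[2]).apply(R0[:,1])
    print('t',round(o['t'],2),'stand TCP',q.round(4),'phi',np.degrees(np.arctan2(d[1],-d[2])).round(1),'F stand',Ro.from_euler('z',-P[2]).apply(o['contact_force']).round(1),'w',round(o['gripper_width'],2),'q',np.round(o['q'],2))
    for w in wps:
        p,R=tgt(*w);print(w,(R0.T@(p-p0)).round(3).tolist(),np.degrees(Ro.from_matrix(R0.T@R).as_rotvec()).round(1).tolist())
E
python3 - <<'E'
from h import *
rows([(-.24,.13,45),(-.24,.2,20)])
E
```

```text
t 1.1 stand TCP [-0.1024 -0.7097  0.2313] phi 0.0 F stand [-0.9  0.3 -0.1] w 1.0 q [ 1.1   0.48  0.02  1.56 -0.01  1.11 -0.08]
(-0.24, 0.13, 45) [-0.383, 0.101, -0.29] [-43.1, 38.4, 15.9]
(-0.24, 0.2, 20) [-0.383, 0.031, -0.29] [-19.2, 40.2, 7.1]
```

```bash
python3 -m crank '[{"linear":[-0.04,0.01,-0.03],"dr":[-4,4,1.5],"hand":-1},{"linear":[-0.383,0.101,-0.29],"dr":[-43.1,38.4,15.9],"hand":-1},{"linear":[-0.383,0.101,-0.29],"dr":[-43.1,38.4,15.9],"hand":-1},{"linear":[-0.383,0.101,-0.29],"dr":[-43.1,38.4,15.9],"hand":-1},{"linear":[-0.383,0.101,-0.29],"dr":[-43.1,38.4,15.9],"hand":-1},{"linear":[-0.383,0.101,-0.29],"dr":[-43.1,38.4,15.9],"hand":-1},{"linear":[-0.383,0.101,-0.29],"dr":[-43.1,38.4,15.9],"hand":-1},{"linear":[-0.383,0.101,-0.29],"dr":[-43.1,38.4,15.9],"hand":-1},{"linear":[-0.383,0.101,-0.29],"dr":[-43.1,38.4,15.9],"hand":-1},{"linear":[-0.383,0.101,-0.29],"dr":[-43.1,38.4,15.9],"hand":-1}]'
python3 -c "
from h import *
rows([(-.24,.13,45)])"
```

```text
t: 1.93
eef_pos: [0.4548, -0.2862, 0.1433]
tool_rot: [-0.069, 0.161, 0.91, -0.375]
contact_force: [0.7, -0.8, 0.1]
gripper_width: 0.002
t 1.93 stand TCP [-0.0167 -0.3123  0.1433] phi 45.1 F stand [ 0.9 -0.5  0.1] w 0.0 q [ 0.92  0.62 -0.12  1.8  -0.66  1.22 -0.72]
(-0.24, 0.13, 45) [-0.016, 0.061, -0.042] [0.1, -0.5, -0.1]
```

```bash
python3 -m crank '[{"linear":[-0.008,0.03,-0.02],"dr":[0,0,0],"hand":-1},{"linear":[-0.016,0.061,-0.042],"dr":[0,0,0],"hand":-1},{"linear":[-0.016,0.061,-0.042],"dr":[0,0,0],"hand":-1},{"linear":[-0.016,0.061,-0.042],"dr":[0,0,0],"hand":-1}]'
python3 - <<'E'
from h import *
o=bot.get_obs();R=rot(o)
W=bot.read_camera('wrist');Sd=bot.read_camera('side')
p=bot.camera_params('wrist');H=np.array(p['hand_eye']);K=np.array(p['K'])
hs=cv2.cvtColor(W,cv2.COLOR_BGR2HSV)
for n in('leaf_tab','spine','card_next'):
    r=bot.place_of('wrist',n)
    if r: print(n,np.round(r[0]['xy']),round(r[0]['score'],2))
def wp(X):
    c=np.linalg.inv(H)@np.r_[R.T@(X-o['eef_pos']),1];c=c[:3];t=np.arctan2(np.hypot(c[0],c[1]),c[2]);f=K[0,0]
    return K[:2,2]+f*t*c[:2]/np.hypot(c[0],c[1])
for x in(-.025,.025):
    for n in(-.0015,): print('pred rim',wp(model(P,leaf(.483,.16,x,n))).round(0))
print('tcp px',wp(np.array(o['eef_pos'])+1e-4), 'side',proj('side',o['eef_pos']))
cv2.imwrite('pics/c.png',np.vstack([cv2.resize(W,None,fx=.78,fy=.78),cv2.resize(Sd[160:352,140:396],(399,299),interpolation=2)]))
rows([(-.2,.07,45),(-.165,.058,45),(-.135,.083,45)])
E
```

```text
t: 2.27
eef_pos: [0.4967, -0.2195, 0.1324]
tool_rot: [-0.065, 0.156, 0.911, -0.376]
contact_force: [-0.2, -0.9, -0.5]
gripper_width: 0.0
leaf_tab [187. 201.] 0.9
spine [174. 162.] 0.67
card_next [183. 176.] 0.59
pred rim [189. 228.]
pred rim [185. 170.]
tcp px [252.21803981 249.43096942] side [249.16700449 301.73211653]
t 2.52 stand TCP [ 0.0006 -0.2404  0.1322] phi 45.0 F stand [ 0.2 -0.4 -0.2] w 0.0 q [ 0.84  0.61 -0.17  1.85 -0.72  1.12 -0.76]
(-0.2, 0.07, 45) [0.001, 0.073, 0.015] [-0.0, -0.1, -0.1]
(-0.165, 0.058, 45) [0.001, 0.106, -0.001] [-0.0, -0.1, -0.1]
(-0.135, 0.083, 45) [0.001, 0.109, -0.04] [-0.0, -0.1, -0.1]
```

View pics/c.png

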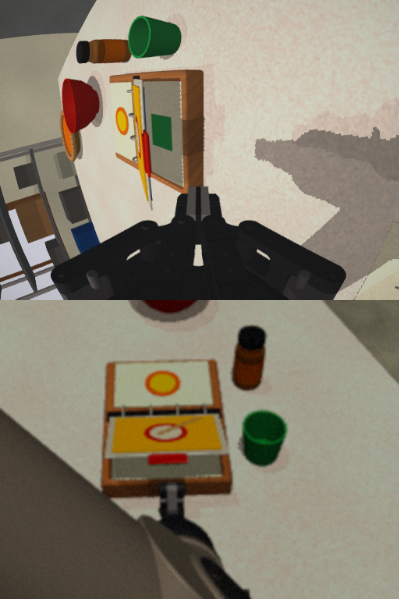

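The wrist view shows the tab at about (187,201), and the model predicts (187,199), so they agree. The fingers are shut and below the tab, with a clear way in. The cup and jar are well to the side.

```bash
python3 -m crank '[{"linear":[0.001,0.036,0.008],"dr":[0,0,0],"hand":-1},{"linear":[0.001,0.073,0.015],"dr":[0,0,0],"hand":-1},{"linear":[0.001,0.106,-0.001],"dr":[0,0,0],"hand":-1},{"linear":[0.001,0.108,-0.02],"dr":[0,0,0],"hand":-1},{"linear":[0.001,0.109,-0.03],"dr":[0,0,0],"hand":-1},{"linear":[0.001,0.109,-0.035],"dr":[0,0,0],"hand":-1},{"linear":[0.001,0.109,-0.035],"dr":[0,0,0],"hand":-1}]'
cat >> h.py <<'E'
def wps(ths,s=.025,h=.0145):
    out=[]
    for t in ths:
        phi=np.interp(t,[28,60,90,100],[45,25,5,0]);f=np.radians(phi)
        L=leaf(np.radians(t),.16,0,-.0015)[1:];T=L+s*np.array([np.sin(f),-np.cos(f)])-h*np.array([np.cos(f),np.sin(f)])
        out.append((round(T[0],3),round(T[1],3),round(phi,1)))
    return out
E
python3 - <<'E'
from h import *
rows(wps([28,33,38,43,48,53,58]))
E
```

```text
t: 3.1
eef_pos: [0.5305, -0.1277, 0.0819]
tool_rot: [-0.064, 0.159, 0.91, -0.378]
contact_force: [0.1, -0.3, 0.0]
gripper_width: 0.0
t 3.1 stand TCP [ 0.0009 -0.1375  0.0819] phi 44.9 F stand [ 0.2 -0.2  0. ] w 0.0 q [ 0.74  0.66 -0.25  1.95 -0.83  0.9  -0.75]
(np.float64(-0.135), np.float64(0.088), np.float64(45.0)) [0.001, -0.003, -0.006] [-0.1, 0.2, -0.1]
(np.float64(-0.129), np.float64(0.1), np.float64(41.9)) [0.001, -0.007, -0.019] [3.0, 0.2, -0.2]
(np.float64(-0.123), np.float64(0.111), np.float64(38.8)) [0.001, -0.01, -0.031] [6.1, 0.1, -0.2]
(np.float64(-0.115), np.float64(0.121), np.float64(35.6)) [0.001, -0.012, -0.044] [9.3, 0.1, -0.2]
(np.float64(-0.107), np.float64(0.131), np.float64(32.5)) [0.001, -0.013, -0.056] [12.4, 0.1, -0.2]
(np.float64(-0.098), np.float64(0.14), np.float64(29.4)) [0.001, -0.013, -0.069] [15.5, 0.1, -0.2]
(np.float64(-0.088), np.float64(0.148), np.float64(26.2)) [0.001, -0.012, -0.082] [18.7, 0.1, -0.2]
```

```bash
python3 -m crank '[{"linear":[0.001,-0.003,-0.006],"dr":[0,0,0],"hand":-1},{"linear":[0.001,-0.007,-0.019],"dr":[3,0,0],"hand":-1},{"linear":[0.001,-0.01,-0.031],"dr":[6.1,0,0],"hand":-1},{"linear":[0.001,-0.012,-0.044],"dr":[9.3,0,0],"hand":-1},{"linear":[0.001,-0.013,-0.056],"dr":[12.4,0,0],"hand":-1},{"linear":[0.001,-0.013,-0.069],"dr":[15.5,0,0],"hand":-1},{"linear":[0.001,-0.012,-0.082],"dr":[18.7,0,0],"hand":-1}]'
python3 - <<'E'
from h import *
a=bot.read_camera('side');b=bot.read_camera('top')
cv2.imwrite('pics/d.png',np.vstack([cv2.resize(a[160:352,140:396],(399,299),interpolation=2),cv2.resize(b[130:322,180:436],(399,299),interpolation=2)]))
rows(wps([60,66,72,78,84,90,95,100]))
E
```

```text
t: 3.68
eef_pos: [0.5452, -0.0824, 0.148]
tool_rot: [-0.091, 0.148, 0.835, -0.521]
contact_force: [-1.9, -1.1, 0.1]
gripper_width: -0.002
t 3.78 stand TCP [-0.0003 -0.0847  0.1498] phi 26.3 F stand [0.4 0.1 0.8] w 0.0 q [ 0.4   0.41 -0.13  1.97 -0.57  0.82 -1.23]
(np.float64(-0.084), np.float64(0.151), np.float64(25.0)) [-0.0, -0.001, -0.001] [1.3, 0.4, -0.2]
(np.float64(-0.071), np.float64(0.159), np.float64(21.0)) [-0.0, -0.002, -0.016] [5.3, 0.4, -0.2]
(np.float64(-0.057), np.float64(0.166), np.float64(17.0)) [-0.0, -0.002, -0.032] [9.3, 0.4, -0.2]
(np.float64(-0.043), np.float64(0.171), np.float64(13.0)) [-0.001, -0.0, -0.047] [13.3, 0.4, -0.2]
(np.float64(-0.029), np.float64(0.174), np.float64(9.0)) [-0.001, 0.003, -0.061] [17.3, 0.4, -0.2]
(np.float64(-0.014), np.float64(0.176), np.float64(5.0)) [-0.001, 0.008, -0.075] [21.3, 0.4, -0.3]
(np.float64(-0.001), np.float64(0.176), np.float64(2.5)) [-0.001, 0.014, -0.087] [23.8, 0.3, -0.3]
(np.float64(0.012), np.float64(0.175), np.float64(0.0)) [-0.001, 0.02, -0.098] [26.3, 0.3, -0.3]
```

View pics/d.png

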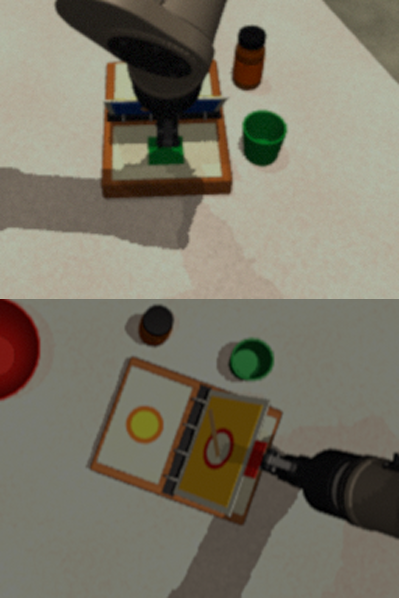

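The leaf is raised to roughly 55–60° and the finger is behind the tab (top crop about (255,460)). Cup and jar have not moved. I'll continue the arc.

```bash
python3 -m crank '[{"linear":[0,-0.001,-0.005],"dr":[2,0,0],"hand":-1},{"linear":[0,-0.002,-0.016],"dr":[5.3,0,0],"hand":-1},{"linear":[0,-0.002,-0.032],"dr":[9.3,0,0],"hand":-1},{"linear":[0,0,-0.047],"dr":[13.3,0,0],"hand":-1},{"linear":[0,0.003,-0.061],"dr":[17.3,0,0],"hand":-1},{"linear":[0,0.008,-0.075],"dr":[21.3,0,0],"hand":-1},{"linear":[0,0.014,-0.087],"dr":[23.8,0,0],"hand":-1},{"linear":[0,0.02,-0.098],"dr":[26.3,0,0],"hand":-1}]'
cat >> h.py <<'E'
def wps2(ths,r=.13,h=.0145):  # vertical tool, +y tip corner on blue face at radius r
    out=[]
    for t in ths:
        L=leaf(np.radians(t),r,0,-.0035)[1:];k=np.interp(t,[100,165],[1,0])
        out.append((round(L[0]-h*k,3),round(L[1],3),0))
    return out
E
python3 - <<'E'
from h import *
rows(wps2([100,106,112,118,124,130,136,142,148,154,160,166,172,178]))
E
```

```text
t: 4.45
eef_pos: [0.5778, 0.0101, 0.172]
tool_rot: [0.122, -0.121, -0.696, 0.697]
contact_force: [-0.3, -1.3, 1.2]
gripper_width: 0.002
t 4.45 stand TCP [-0.0012  0.0082  0.172 ] phi -0.1 F stand [ 0.1 -1.4  1.2] w 0.0 q [-0.16  0.38  0.04  1.85 -0.02  0.91 -2.03]
(np.float64(0.005), np.float64(0.171), 0) [-0.001, 0.001, 0.003] [-0.1, -0.1, 0.1]
(np.float64(0.019), np.float64(0.168), 0) [-0.001, 0.004, -0.011] [-0.1, -0.1, 0.1]
(np.float64(0.034), np.float64(0.164), 0) [-0.001, 0.008, -0.026] [-0.1, -0.1, 0.1]
(np.float64(0.047), np.float64(0.158), 0) [-0.001, 0.014, -0.039] [-0.1, -0.1, 0.1]
(np.float64(0.061), np.float64(0.152), 0) [-0.001, 0.02, -0.053] [-0.1, -0.1, 0.1]
(np.float64(0.073), np.float64(0.144), 0) [-0.001, 0.028, -0.065] [-0.1, -0.1, 0.1]
(np.float64(0.085), np.float64(0.135), 0) [-0.001, 0.037, -0.077] [-0.1, -0.1, 0.1]
(np.float64(0.095), np.float64(0.125), 0) [-0.001, 0.047, -0.087] [-0.1, -0.1, 0.1]
(np.float64(0.105), np.float64(0.114), 0) [-0.001, 0.058, -0.097] [-0.1, -0.1, 0.1]
(np.float64(0.113), np.float64(0.102), 0) [-0.001, 0.07, -0.105] [-0.1, -0.1, 0.1]
(np.float64(0.12), np.float64(0.09), 0) [-0.001, 0.082, -0.112] [-0.1, -0.1, 0.1]
(np.float64(0.125), np.float64(0.077), 0) [-0.001, 0.095, -0.117] [-0.1, -0.1, 0.1]
(np.float64(0.128), np.float64(0.064), 0) [-0.001, 0.108, -0.12] [-0.1, -0.1, 0.1]
(np.float64(0.13), np.float64(0.05), 0) [-0.001, 0.122, -0.122] [-0.1, -0.1, 0.1]
```

```bash
python3 -m crank '[{"linear":[0,0.004,-0.011],"dr":[0,0,0],"hand":-1},{"linear":[0,0.008,-0.026],"dr":[0,0,0],"hand":-1},{"linear":[0,0.014,-0.039],"dr":[0,0,0],"hand":-1},{"linear":[0,0.02,-0.053],"dr":[0,0,0],"hand":-1},{"linear":[0,0.028,-0.065],"dr":[0,0,0],"hand":-1},{"linear":[0,0.037,-0.077],"dr":[0,0,0],"hand":-1},{"linear":[0,0.047,-0.087],"dr":[0,0,0],"hand":-1},{"linear":[0,0.058,-0.097],"dr":[0,0,0],"hand":-1}]'
python3 - <<'E'
from h import *
a=bot.read_camera('side');b=bot.read_camera('top')
cv2.imwrite('pics/e.png',np.vstack([cv2.resize(a[160:352,140:396],(399,299),interpolation=2),cv2.resize(b[130:322,180:436],(399,299),interpolation=2)]))
rows(wps2([150,154,160,166,172,178,182]))
E
```

```text
t: 5.12
eef_pos: [0.6108, 0.1038, 0.1129]
tool_rot: [-0.121, 0.121, 0.697, -0.696]
contact_force: [0.2, -1.9, -0.0]
gripper_width: -0.0
t 5.22 stand TCP [-0.0036  0.1086  0.1115] phi -0.0 F stand [-0.7  1.1 -0.8] w 0.0 q [-0.28  0.52  0.02  1.8  -0.01  0.83 -2.17]
(np.float64(0.107), np.float64(0.11), 0) [-0.004, 0.001, 0.002] [0.0, 0.2, 0.2]
(np.float64(0.113), np.float64(0.102), 0) [-0.004, 0.009, -0.004] [0.0, 0.2, 0.2]
(np.float64(0.12), np.float64(0.09), 0) [-0.004, 0.021, -0.011] [0.0, 0.2, 0.2]
(np.float64(0.125), np.float64(0.077), 0) [-0.004, 0.034, -0.016] [0.0, 0.2, 0.2]
(np.float64(0.128), np.float64(0.064), 0) [-0.004, 0.047, -0.019] [0.0, 0.2, 0.2]
(np.float64(0.13), np.float64(0.05), 0) [-0.004, 0.061, -0.021] [0.0, 0.2, 0.2]
(np.float64(0.13), np.float64(0.041), 0) [-0.004, 0.07, -0.021] [0.0, 0.2, 0.2]
```

View pics/e.png

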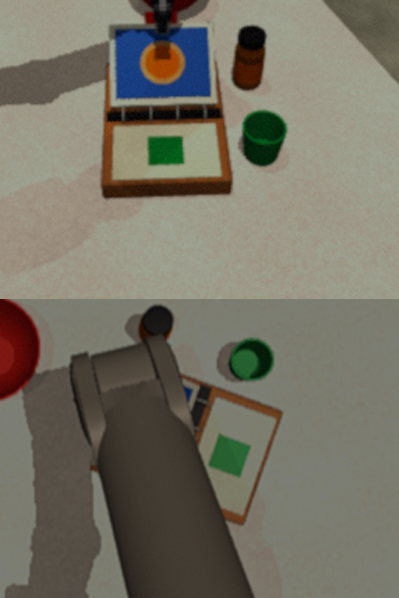

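The leaf is over the spine with the blue card showing (side crop about (162,62)). The fingertip is near its free edge and the bystanders haven't moved. Next I press it down.

```bash
python3 -m crank '[{"linear":[-0.003,0.009,-0.004],"dr":[0,0,0],"hand":-1},{"linear":[-0.003,0.021,-0.009],"dr":[0,0,0],"hand":-1},{"linear":[-0.003,0.034,-0.013],"dr":[0,0,0],"hand":-1},{"linear":[-0.003,0.047,-0.016],"dr":[0,0,0],"hand":-1},{"linear":[-0.003,0.057,-0.017],"dr":[0,0,0],"hand":-1},{"linear":[-0.003,0.062,-0.017],"dr":[0,0,0],"hand":-1},{"linear":[-0.003,0.065,-0.017],"dr":[0,0,0],"hand":-1},{"linear":[-0.003,0.066,-0.017],"dr":[0,0,0],"hand":-1}]'
python3 -c "
from h import *
rows([(.127,.044,0)])"
```

```text
t: 5.88
eef_pos: [0.6185, 0.1176, 0.0472]
tool_rot: [0.122, -0.121, -0.697, 0.697]
contact_force: [-0.4, -1.0, 0.6]
gripper_width: -0.0
t 5.88 stand TCP [0.0007 0.1231 0.0472] phi -0.0 F stand [-0.  -1.1  0.6] w -0.0 q [-0.3   0.62  0.01  1.8  -0.01  0.72 -2.19]
(0.127, 0.044, 0) [0.001, 0.003, -0.004] [-0.0, 0.0, 0.1]
```

Now press slowly to a firm contact. The commanded height is about 45 mm at present.

```bash
python3 -m crank '[{"linear":[0,0.001,0],"dr":[0,0,0],"hand":-1},{"linear":[0,0.002,0],"dr":[0,0,0],"hand":-1},{"linear":[0,0.003,0],"dr":[0,0,0],"hand":-1},{"linear":[0,0.003,0],"dr":[0,0,0],"hand":-1}]'
python3 -c "
from h import *
rows([])"
```

```text
t: 6.22
eef_pos: [0.6194, 0.1177, 0.0456]
tool_rot: [-0.121, 0.122, 0.697, -0.696]
contact_force: [-0.5, -0.7, 1.8]
gripper_width: 0.002
t 6.22 stand TCP [0.0014 0.1235 0.0456] phi 0.0 F stand [-0.3 -0.8  1.8] w 0.0 q [-0.3   0.62  0.01  1.8  -0.01  0.72 -2.19]
```

```bash
python3 -m crank '[{"linear":[0,0.001,0],"dr":[0,0,0],"hand":-1},{"linear":[0,0.003,0],"dr":[0,0,0],"hand":-1},{"linear":[0,0.004,0],"dr":[0,0,0],"hand":-1},{"linear":[0,0.004,0],"dr":[0,0,0],"hand":-1}]'
python3 -c "
from h import *
rows([])"
```

```text
t: 6.55
eef_pos: [0.6196, 0.1178, 0.0451]
tool_rot: [-0.121, 0.122, 0.697, -0.696]
contact_force: [-10.7, -3.3, 32.1]
gripper_width: 0.001
t 6.55 stand TCP [0.0016 0.1236 0.0451] phi 0.1 F stand [-9.  -6.7 32.1] w 0.0 q [-0.3   0.62  0.01  1.8  -0.01  0.72 -2.19]
```

There is firm contact at 45.1 mm, the expected height of the flat card face, with 32 N at the fingertips. I'll withdraw straight up, then back.

```bash
python3 -m crank '[{"linear":[0,-0.006,0],"dr":[0,0,0],"hand":-1},{"linear":[0,-0.03,0],"dr":[0,0,0],"hand":-1},{"linear":[0,-0.07,0],"dr":[0,0,0],"hand":-1},{"linear":[0,-0.11,0],"dr":[0,0,0],"hand":-1},{"linear":[0,-0.15,0],"dr":[0,0,0],"hand":-1},{"linear":[0,-0.16,0.04],"dr":[0,0,0],"hand":-1},{"linear":[0,-0.16,0.08],"dr":[0,0,0],"hand":-1},{"linear":[0,-0.16,0.12],"dr":[0,0,0],"hand":-1},{"linear":[0,-0.16,0.16],"dr":[0,0,0],"hand":-1},{"linear":[0,-0.16,0.20],"dr":[0,0,0],"hand":-1}]' && python3 -m crank '[{"linear":[0,0,0.04],"dr":[0,0,0],"hand":-1},{"linear":[0,0,0.08],"dr":[0,0,0],"hand":-1},{"linear":[0,0,0.12],"dr":[0,0,0],"hand":-1},{"linear":[0,0,0.16],"dr":[0,0,0],"hand":-1},{"linear":[0,0,0.2],"dr":[0,0,0],"hand":-1},{"linear":[0,0,0.2],"dr":[0,0,0],"hand":-1},{"linear":[0,0,0.2],"dr":[0,0,0],"hand":-1}]'
python3 - <<'E'
from h import *
ims={c:bot.read_camera(c) for c in('side','top')}
for n in 'leaf_tab card_next spice_mid measure_mid bowl_mid'.split():
    uv={}
    for c in ims:
        r=bot.place_of(c,n)
        if r: uv[c]=r[0]['xy'];print(n,c,np.round(r[0]['xy']),round(r[0]['score'],2))
    if len(uv)==2: x,e=tri(uv);print('   ',np.round(x,3),round(e,2))
for th in(2.9,3.0,3.1416):
  print(th,{c:(proj(c,model(P,leaf(th,.16))).round(1).tolist(),proj(c,model(P,leaf(th,.077,0,-.0035))).round(1).tolist()) for c in ims})
cv2.imwrite('pics/f.png',np.vstack([cv2.resize(ims['side'][110:302,140:396],(399,299),interpolation=2),cv2.resize(ims['top'][110:302,140:396],(399,299),interpolation=2)]))
rows([])
E
```

```text
t: 7.38
eef_pos: [0.5507, -0.072, 0.2014]
tool_rot: [-0.121, 0.122, 0.697, -0.696]
contact_force: [0.8, 1.0, 0.4]
gripper_width: -0.002
t: 7.97
eef_pos: [0.4826, -0.2615, 0.2012]
tool_rot: [0.123, -0.124, -0.696, 0.696]
contact_force: [0.6, 1.2, -0.2]
gripper_width: -0.0
leaf_tab top [235. 195.] 0.61
card_next top [271. 209.] 0.79
spice_mid side [299. 197.] 0.78
spice_mid top [276. 147.] 0.95
    [0.741 0.061 0.049] 0.06
measure_mid side [309. 247.] 0.63
measure_mid top [338. 170.] 0.82
    [ 0.695 -0.083  0.035] 0.25
2.9 {'side': ([244.5, 176.6], [245.2, 204.0]), 'top': ([236.7, 194.5], [271.0, 208.0])}
3.0 {'side': ([244.5, 180.5], [245.2, 205.7]), 'top': ([235.6, 194.5], [270.0, 207.8])}
3.1416 {'side': ([244.5, 186.6], [245.2, 208.4]), 'top': ([235.2, 195.0], [269.3, 207.9])}
t 8.57 stand TCP [ 0.0015 -0.2761  0.2009] phi 0.0 F stand [-0.5 -0.1 -0.2] w 0.0 q [ 0.24  0.3   0.16  1.9  -0.06  0.94 -1.48]
```

View pics/f.png

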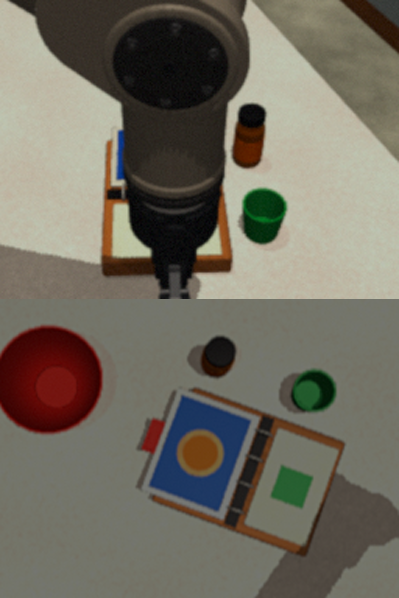

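The top view shows the blue card lying on the +y half, but the arm blocks the side view. I'll move it aside to check flatness and compare the bystanders with the first picture.

```bash
python3 -m crank '[{"linear":[0.02,0,0.04],"dr":[0,0,0],"hand":-1},{"linear":[0.04,0,0.08],"dr":[0,0,0],"hand":-1},{"linear":[0.05,0,0.12],"dr":[0,0,0],"hand":-1},{"linear":[0.05,0,0.16],"dr":[0,0,0],"hand":-1},{"linear":[0.05,0,0.2],"dr":[0,0,0],"hand":-1},{"linear":[0.05,0,0.24],"dr":[0,0,0],"hand":-1},{"linear":[0.05,0,0.28],"dr":[0,0,0],"hand":-1},{"linear":[0.05,0,0.3],"dr":[0,0,0],"hand":-1},{"linear":[0.05,0,0.3],"dr":[0,0,0],"hand":-1}]'
python3 - <<'E'
from h import *
ims={c:bot.read_camera(c) for c in('side','top')}
for n in('leaf_tab','card_next'):
    r=bot.place_of('side',n);print(n,[(np.round(q['xy']),round(q['score'],2)) for q in r[:2]])
a=cv2.imread('pics/a.png');b=cv2.resize(np.vstack([ims['side'],ims['top']]),None,fx=.78,fy=.78)
for n,(x0,y0,x1,y1) in dict(jar_s=(224,135,246,171),cup_s=(228,178,254,209),bowl_s=(170,93,218,134),jar_t=(208,401,230,426),cup_t=(252,418,280,444),bowl_t=(104,396,164,455)).items():
    r=cv2.matchTemplate(b[y0-8:y1+8,x0-8:x1+8],a[y0:y1,x0:x1],cv2.TM_CCOEFF_NORMED);_,m,_,l=cv2.minMaxLoc(r);print(n,'shift px',l[0]-8,l[1]-8,round(m,2))
hs=cv2.cvtColor(ims['side'],cv2.COLOR_BGR2HSV)[160:225,200:300];bl=(hs[...,0]>100)&(hs[...,0]<130)&(hs[...,1]>120)
yx=np.argwhere(bl);print('blue rows',yx[:,0].min()+160,yx[:,0].max()+160)
for th in(2.95,3.05,3.1416):print(th,[proj('side',model(P,leaf(th,r,0,-.0035)))[1].round(1) for r in(.131,.023)])
cv2.imwrite('pics/g.png',cv2.resize(ims['side'][110:302,140:396],None,fx=2.5,fy=2.5,interpolation=2))
E
```

```text
t: 9.32
eef_pos: [0.3314, -0.5293, 0.2008]
tool_rot: [0.124, -0.123, -0.695, 0.697]
contact_force: [0.0, -0.2, 0.5]
gripper_width: 0.001
leaf_tab [(array([242., 187.]), 0.75)]
card_next [(array([243., 206.]), 0.91)]
jar_s shift px 0 0 1.0
cup_s shift px 0 0 1.0
bowl_s shift px 0 0 1.0
jar_t shift px 0 0 1.0
cup_t shift px 0 0 1.0
bowl_t shift px 0 0 1.0
blue rows 179 224
2.95 [np.float64(186.8), np.float64(223.9)]
3.05 [np.float64(190.0), np.float64(224.4)]
3.1416 [np.float64(193.3), np.float64(224.8)]
```

View pics/g.png

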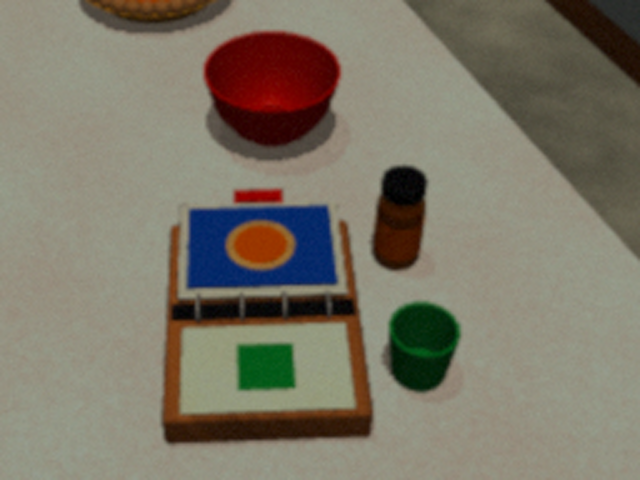

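The blue card's far edge is at picture row 208, which is image row 193.2. The model puts a flat leaf at 193.3. The tab is at row 187 against 186.6 predicted, so the leaf is flat. The jar, cup and bowl show no shift in either view.

```bash
python3 -c "
from station import bot
print(bot.hand_in())"
```

```text
the job is handed in; nothing more can be done
None
```

The recipe leaf is turned over the spine and lies flat on the +y half with the blue card showing; I handed the job in at about 9.6 s. I kept the fingers shut throughout. They came in under the tab, pushed the leaf over along its arc, and pressed it down until it met firm contact at about 45 mm (32 N). The arm then withdrew and touches nothing.

- **Leaf flat:** In the side view the card's far edge was at row 193.2 and the tab at row 187. The model gives 193.3 and 186.6 for a flat leaf.
- **Bystanders:** The spice jar, measuring cup and bowl show no shift in either camera when matched against the first pictures.
- **Disagreements:**
  - The network's first side-view tab hit (row 148) was the bowl, so I used colour instead.
  - Its jar readings differed by about 3 px between looks, which the picture match did not confirm.
  - My blue-row count began at row 179 instead of 193. Probably a few stray pixels caused it, since the picture itself agrees with flat.

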